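# Re-aim and lock the swivelling bowl holder

## Robot

A 6-joint arm with a two-finger parallel gripper is mounted at the origin on the work surface. World frame = base frame: x ahead of the robot, y to its left, z up, the work surface at z = 0. Lengths are in mm, angles in rad, forces in N, time in s.
With the tool pointing down it reaches from about 275 to 1000 mm from the base axis. Payload 8.4 kg.
Tool frame: the origin (TCP) lies between the finger pads; the fingertips stand 8 mm ahead of it and the grasp point (between the pads) lies 11 mm behind it (tcp_to_tips is the distance from the TCP to the fingertips, in mm); z points along the fingers, y is the line along which they close (so a half turn about z gives the same grasp; the last joint's range is limited). The gripper opens to 85 mm and grips with 20 to 120 N. Pads are 22 mm wide; open, the fingers measure 114 mm over their backs; the gripper's body (76 mm by 85 mm) begins 54 mm behind the grasp point. The pads swing forward as they close: fully open they stand 13 mm farther back than shut.
Start: joints at [-1.351, 0.353, 1.633, -0, 1.155, -0.002], TCP at [137.489, -609.692, 239.281] pointing down, gripper open.
Joint ranges: [-2.63, 2.63], [-0.92, 2.1], [0.06, 2.66], [-1.3, 4.44], [0, 2.69], [-3.02, 3.02]. Speed limits (rad/s): [2.22, 2.22, 2.79, 3.14, 3.14, 3.14].

## Interface

Orientations are given as [roll, pitch, yaw] about the fixed x, y, z axes, in that order (R = Rz(yaw) Ry(pitch) Rx(roll)).
In Python, from rig import * gives the robot as it stands.
- The arm moves only by the tool step_arm, never from a script. Its argument "motion" is a list of rows, each an object with "claw": the finger opening in mm, from 0 to 85.4; "delta_pos": the shift along the tool's x, y, z in mm, a list of three; "turn": the turn about the tool's z in rad. In form: [{"claw": claw, "delta_pos": [dx, dy, dz], "turn": turn}, ...]. A call has 1 to 8 rows; each row shifts and turns the commanded pose from where the row before left it, along the tool's axes as they then stand; what a row does not reach is not made up. A row lasts 1/12 s, in which the tool goes at most 41.7 mm and 7.16 degrees, less where a joint would pass 70% of its speed; a pose out of reach is approached as far as the arm can. A call is refused whole if a number of a shift passes 41.7 or a number of a turn 0.125, either way. A call with a gripper value outside its range is refused whole. The fingers move at their own pace and stop on an object; "force" is the grip in N (left out, the last holds). Time passes only in rows, so rows that do not move let the fingers close. It gives the time, the measured TCP pose, the force, the opening and the grip force at its end, in the units of the state.
- sense(): the state, without advancing time (a new reading comes with each control period).
- grab_frame(name): name is "side" or "top"; returns a dict with "img" (400x640x3 uint8, red, green, blue), "vertical_fov" (degrees; the focal length in pixels is half the picture's height over the tangent of half this angle, whatever the lens; pixels are square), "cx", "cy" (the principal point, pixels), "R" (3x3) and "t" (3): a world point X has camera coordinates R X + t. Camera axes: x right, y down, z forward; pixel columns grow to the right and rows downward; lengths in mm; the calibration is good to about 2 mm. A picture is of the moment at which its call begins. There is no depth.
- sign_off(): hands the job in; it is judged then, once.
The state is a dict: "clock": time; "qpos": joint angles; "qvel": joint speeds; "joint_efforts": joint torques, N m; "eef_pos": TCP position; "tcp_rot": TCP orientation; "contact_force": force on the tool from outside, world axes, zero at the start; "wrist_torque": the same for the moment, N m; "opening": opening from 0.0 (shut) to 1.0 (fully open); "grasp_force": force on a finger pad.
Only numpy, scipy, OpenCV 4.12 (cv2) and the standard library are available. Lean on these libraries where they do the work, as an engineer would, in place of code of your own. Each camera call takes 0.05 s, during which the arm holds its last target. There are 200 camera calls.

## Task

The swivelling bowl holder on the counter is clamped in the wrong place. Undo its clamp knob by about a third of a turn, which takes two grips, swing the bowl arm round until the black pointer opposite the bowl points at the middle of the one wide bar on the dial, and do the knob up fully tight again. Leave the rack, tubs and other things on the counter where they are, and let go of everything.

Things in the scene. Friction and masses are not known exactly. Their poses are not given: they have to be found in the camera images.
- stand: fixed grey metal foot of the bowl holder, a 216 mm disc 12 mm thick screwed to the counter. Origin on the counter at the vertical pivot axis of the arm; z up. A bracket stands on its -x side and reaches back over the arm's flange, carrying the clamp knob 50 mm from the pivot; top of the bracket at 54 mm.
- dial: fixed aluminium dial, a 208 mm disc lying on the stand under the arm, centred on the pivot axis, top 16 mm above the counter, with ten narrow black ticks (2.5 mm, 0.22 rad apart) and ONE wide black bar (12 mm wide, 22 mm long, 80 to 102 mm from the pivot). The wide bar points along this body's +y from the pivot. Origin on the pivot axis 12 mm above the counter.
- pointer (a point): tip of the short black pointer (10 mm wide tapering to 4.5 mm), 80 mm from the pivot, 29 mm above the counter, just above the dial; its axes are the arm's: +y runs from the pivot out along the pointer, so it is on the mark when this +y is parallel to the dial's +y. It sits on the flange opposite the bowl and turns with the arm.
- handle (a point): point on the arm's upright black handle post (round, 20 mm wide, from 36 to 92 mm above the counter): on its axis, 75 mm up, 95 mm from the pivot. Axes are the arm's: -y runs from the pivot through the post to the blue bowl (120 mm wide, rim 52 mm high, centre 197 mm from the pivot). Moves on a circle about the pivot; the free arm needs about 2 N here and stays where left.
- swing (a joint): angle of the arm about the vertical pivot, rad, counter-clockwise from above positive; 0 when the arm points along the stand's -y and the pointer along its +y; stops at -1.1 and 1.1. Clamped, it holds against some 30 N at the post.
- knob_grip (a point): point on the axis of the black clamp knob, 82 mm above the counter, in the middle of its grip bar. The bar is 56 mm long (along this point's x), 14 mm thick (along its y) and runs from 62 to 96 mm above the counter, over a 48 mm round collar (54 to 62 mm). The point turns with the knob.
- knob (a joint): angle of the clamp knob, rad: 0 is fully tight against its stop, and it grows as the knob is turned counter-clockwise from above (loosening), to a stop at 2.6. The clamp pressure fades evenly and the arm is quite free only beyond 1.7 rad. A right-handed screw: it stays where it is left and takes up to about 0.4 N m to turn.
- rack: fixed slotted wooden rack, 400 mm long in x, 150 mm wide, 86 mm high, with three tubs standing in it; origin under its middle
- tub0: lidded plastic tub, 101 mm square, 141 mm high, standing in the rack; origin under its middle; leave alone
- tub1: another such tub; leave alone
- tub2: another such tub; leave alone
- scoop: aluminium scoop lying loose, cup 66 mm wide and 35 mm high with a flat handle along -x reaching 140 mm from the cup's middle; origin under the cup; leave alone
- chew_ring: nylon chew ring, 84 mm wide, 18 mm high, lying near the stand; origin under its middle; leave alone
- clicker: black plastic clicker, 55 by 34 by 16 mm, lying near the stand; origin under its middle; leave alone
- boot_brush: wooden boot brush, 150 by 45 by 36 mm, lying loose; origin under its middle; leave alone

How it is judged:
By the outcome, as a careful person would: the job done as asked, in the order asked, and still so for the second after the job is handed in, with the robot touching nothing.
It also fails if it takes over 72 s, if anything falls off the work surface, if the arm or the gripper's body presses on something with over 40 N, if the wrist force passes 120 N, or if a joint passes its speed limit or range.

## Working session

There is one attempt and no reset: what is moved stays moved. The work goes in short steps, Python scripts to look and compute and a tool call to move; the robot and the scene stay as the last step left them, time stands still between calls to the robot, and variables do not carry over. Pictures are saved under pics/ and viewed, at most 10 in all, crops included, and the job is handed in when it is done.

Besides the shell and the picture viewer there is one more tool, called after "Request:" as name(argument=value, ...) on one line, values as JSON. step_arm: Moves the arm, as the interface text tells. Its arguments: {"type":"object","properties":{"motion":{"type":"array","items":{"type":"object","properties":{"claw":{"type":"number"},"delta_pos":{"type":"array","items":{"type":"number"}},"turn":{"type":"number"}}}},"force":{"type":"number"}},"required":["motion"]}

```bash
mkdir -p pics; python3 - <<'E'
from rig import *
import cv2
s=sense(); print(s)
for n in("side","top"):
    f=grab_frame(n); cv2.imwrite(f"pics/{n}0.png",f["img"][:,:,::-1]); print(n,f["vertical_fov"],f["cx"],f["cy"],f["R"],f["t"])
E
```

```text
{'clock': 0.0, 'qpos': array([-1.35137670e+00,  3.53661784e-01,  1.63412391e+00,  4.20609510e-05,
        1.15516051e+00, -2.39656276e-03]), 'qvel': array([-7.76721610e-04,  5.16756335e-05, -5.56872743e-04,  8.55281221e-04,
       -7.87257462e-04,  7.08822096e-06]), 'joint_efforts': array([ 4.73608579e-04, -6.05238390e+01, -3.42069733e+01,  1.01807491e-04,
        9.46293992e-03, -1.04071904e-05]), 'eef_pos': array([ 137.41850707, -609.24802158,  238.5575158 ]), 'tcp_rot': array([-3.14023920e+00, -4.17005992e-05,  2.21799150e-01]), 'contact_force': array([-0.44418943, -0.32693695, -1.08104901]), 'wrist_torque': array([ 0.05089842, -0.04140061,  0.04775897]), 'grasp_force': 0.0, 'opening': 0.9955638345243214}
side 55.09186223359695 314.29663265717636 197.9638256535268 [[ 0.93416961  0.35678957  0.00532481]
 [ 0.29560856 -0.76545118 -0.57157682]
 [-0.19985676  0.53552375 -0.82053128]] [-447.86646525 -106.93916171 1250.56897883]
top 48.99153451814527 322.2868813247359 200.8562834798097 [[ 5.87748745e-03 -9.99982722e-01 -1.05184704e-04]
 [-9.94492416e-01 -5.83421033e-03 -1.04646055e-01]
 [ 1.04643634e-01  7.19661268e-04 -9.94509523e-01]] [ -35.94069504  513.70637341 1183.00054781]
```

View pics/top0.png

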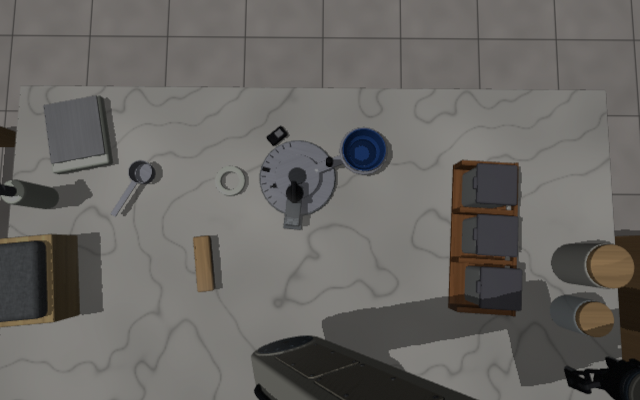

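View pics/side0.png

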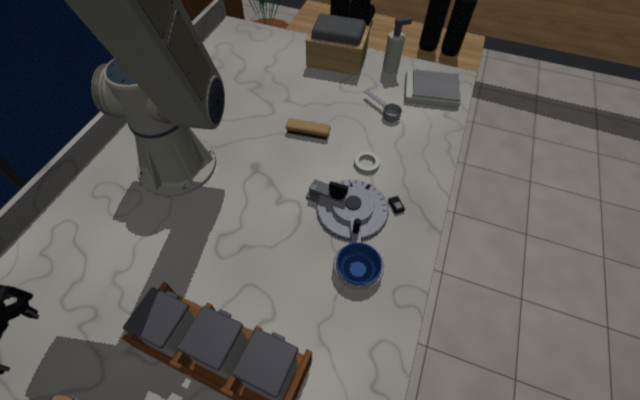

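The stand is at about (298,178) in the top view, the knob at (295,190), the bowl at (363,151) and the bracket at (293,215), towards the robot. I'll enlarge both crops next.

```bash
cat > h.py <<'E'
from rig import *
import cv2, numpy as np
def K(f):
    F=200/np.tan(np.radians(f["vertical_fov"]/2)); return np.array([[F,0,f["cx"]],[0,F,f["cy"]],[0,0,1]])
def proj(f,P):
    p=(K(f)@(f["R"]@np.atleast_2d(P).T+np.array(f["t"])[:,None])).T; return p[:,:2]/p[:,2:]
def unproj(f,uv,z):
    d=f["R"].T@np.linalg.inv(K(f))@[*uv,1]; c=-f["R"].T@f["t"]; return c+d*(z-c[2])/d[2]
def tri(fs,uvs):
    P=[K(f)@np.c_[f["R"],f["t"]] for f in fs]
    X=cv2.triangulatePoints(P[0],P[1],np.array(uvs[0],float),np.array(uvs[1],float)).ravel(); return X[:3]/X[3]
def crop(f,name,u,v,w,h,s):
    cv2.imwrite(name,cv2.resize(f["img"][v:v+h,u:u+w,::-1],None,fx=s,fy=s,interpolation=cv2.INTER_CUBIC))
E
python3 - <<'E'
from h import *
a=grab_frame("top");b=grab_frame("side")
crop(a,"pics/t1.png",250,120,145,112,5)
crop(b,"pics/s1.png",295,165,115,120,5)
print(unproj(a,(298,178),16),unproj(b,(352,209),16))
E
```

```text
[578.94132586  35.38941172  16.        ] [586.76530755  32.17990423  16.        ]
```

View pics/t1.png

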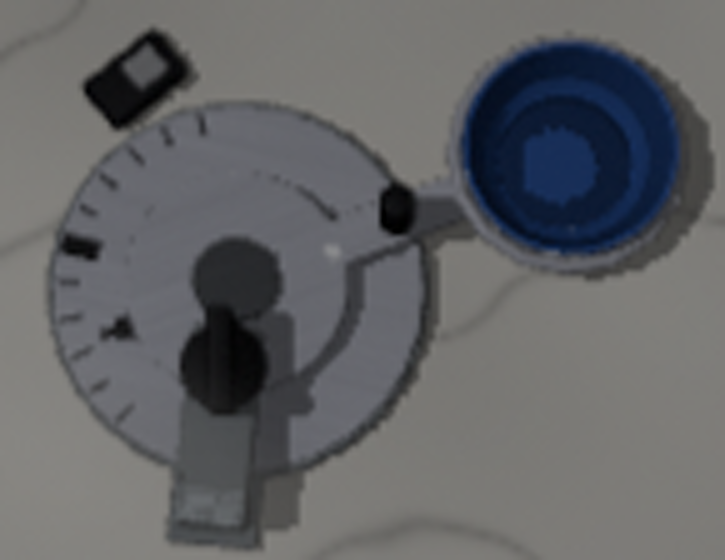

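View pics/s1.png

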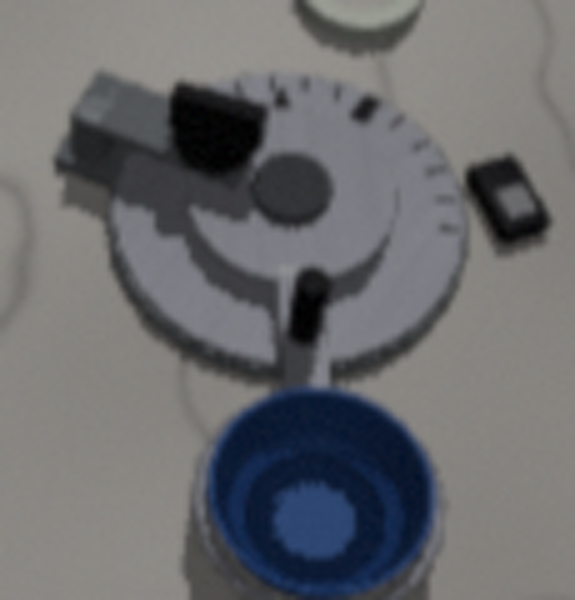

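```bash
python3 - <<'E'
from h import *
a=grab_frame("top");b=grab_frame("side")
T=lambda u,v:(250+u/5,120+v/5); S=lambda u,v:(295+u/5,165+v/5)
A=lambda d:round(float(np.arctan2(d[1],d[0])),3)
p1=unproj(a,T(239,287),14);p2=unproj(b,S(289,224),14);print("pivot",p1,p2)
print("hubs",tri((a,b),(T(237,280),S(291,188))))
bar=unproj(a,T(82,247),16),unproj(b,S(367,108),16);print("bar",bar)
bw=tri((a,b),(T(572,147),S(321,490)));print("bowl",bw)
hd=unproj(a,T(397,195),92),unproj(b,S(313,280),92);print("handle",hd)
pt=unproj(a,T(103,331),29),unproj(b,S(280,92),29);print("ptr",pt)
k1=unproj(a,T(217,308),96),unproj(a,T(229,410),96);print("knob top",k1,A(k1[0]-k1[1]))
k2=unproj(b,S(177,86),96),unproj(b,S(265,116),96);print("knob side",k2,A(k2[1]-k2[0]))
br=unproj(a,T(178,400),54),unproj(a,T(172,525),54),unproj(a,T(260,410),54),unproj(a,T(250,525),54);print(br)
for i,p in enumerate((p1,p2)):
  print("ang bar",A(bar[i]-p),"ptr",A(pt[i]-p),"handle+pi",A(p-hd[i]),"bowl",A(p-bw))
print("cam",-a["R"].T@a["t"],-b["R"].T@b["t"])
E
```

```text
pivot [580.95336801  36.0835759   14.        ] [589.60765321  31.63927162  14.        ]
hubs [583.10545295  36.828486    40.53672513]
bar (array([602.79125529, 124.23968928,  16.        ]), array([608.9100123 , 129.38032959,  16.        ]))
bowl [ 656.34090191 -146.18306049   50.51457302]
handle (array([618.02607155, -51.05408742,  92.        ]), array([621.43626904, -48.83999335,  92.        ]))
ptr (array([553.55218593, 110.04681676,  29.        ]), array([556.91557815, 112.03873396,  29.        ]))
knob top (array([556.74370851,  42.7281035 ,  96.        ]), array([503.25218594,  35.81059467,  96.        ])) 0.129
knob side (array([510.98017584,  44.67769453,  96.        ]), array([564.40971702,  42.56294885,  96.        ])) -0.04
(array([512.80283657,  65.94382216,  54.        ]), array([445.4287913 ,  68.17360546,  54.        ]), array([507.64390539,  21.68656102,  54.        ]), array([445.6742119 ,  26.38094285,  54.        ]))
ang bar 1.328 ptr 1.926 handle+pi 1.973 bowl 1.963
ang bar 1.376 ptr 1.957 handle+pi 1.947 bowl 1.93
cam [ 387.29485743  -33.79436269 1230.25887609] [ 699.93003935 -591.77201927  967.39182498]
```

```bash
cat > fit.py <<'E'
from h import *
from scipy.optimize import minimize
def box(x,y,a,lx,ly,z0,z1):
    c,s=np.cos(a),np.sin(a); return np.array([[x+c*u-s*v,y+s*u+c*v,z] for u in(-lx,lx) for v in(-ly,ly) for z in(z0,z1)])
def cyl(x,y,r,z0,z1):
    t=np.linspace(0,2*np.pi,40); return np.array([[x+r*np.cos(i),y+r*np.sin(i),z] for i in t for z in(z0,z1)])
def sil(f,parts,off,o,sh,S=6):
    m=np.zeros((sh[0]*S,sh[1]*S),np.uint8)
    for P in parts:
        p=(proj(f,P)+off-o+.5)*S; cv2.fillConvexPoly(m,cv2.convexHull(p.astype(np.float32)).astype(np.int32),1)
    return cv2.resize(m.astype(np.float32),(sh[1],sh[0]),interpolation=cv2.INTER_AREA)
def soft(f,o,sh,hi,lo=25):
    g=f["img"][o[1]:o[1]+sh[0],o[0]:o[0]+sh[1]].max(2).astype(float); return np.clip((hi-g)/(hi-lo),0,1)
def fitknob(fs,x0,boxes,hi=85):
    tg=[soft(f,o,sh,hi) for f,(o,sh) in zip(fs,boxes)]
    def c(p):
        parts=[cyl(p[0],p[1],24,54,62),box(p[0],p[1],p[2],28,7,62,96)]
        return sum(((sil(f,parts,p[3+2*i:5+2*i],np.array(o),sh)-t)**2).sum() for i,(f,(o,sh),t) in enumerate(zip(fs,boxes,tg)))+.5*(p[3:]**2).sum()
    best=None
    for a in (x0[2]-.12,x0[2],x0[2]+.12):
        s=np.array([x0[0],x0[1],a]+[0]*2*len(fs)); n=len(s)
        sx=np.vstack([s]+[s+np.eye(n)[i]*([5,5,.15]+[1]*2*len(fs))[i] for i in range(n)])
        r=minimize(c,s,method="Nelder-Mead",options=dict(initial_simplex=sx,maxiter=700,xatol=.01,fatol=.01))
        if best is None or r.fun<best.fun: best=r
    return best
E
python3 - <<'E'
from fit import *
a=grab_frame("top");b=grab_frame("side")
print(a["img"][120:232:1,250:395].max(2)[60:85:2,30:60:2])
B=[((283,178),(28,24)),((326,178),(26,26))]
for fs,bb in(((a,b),B),((a,),B[:1]),((b,),B[1:])):
    r=fitknob(fs,[532,40,.05],bb);print(r.x.round(3),r.fun)
E
```

```text
[[114 113 112 112 108  43  38  39  45  45  45  44  45 107 108]
 [113 112 111 111 112  93  21  16  23  45  43  43  69  83 110]
 [111 112 113 112 105  86  23  16   5  36  56  64  64  64  75]
 [113 111 110 111  72  26  23  17   4   9  34  54  63  63  75]
 [112 112 112 103  19  17  23  17   3   6   6  36  63  63  77]
 [115 113 113  56  21  18  23  17   5   8   6  19  65  65  76]
 [111 111 113  32  24  22  25  18   7   9   8  13  63  63  76]
 [115 114 105  40  26  24  26  19   7   9   9  15  64  63  68]
 [116 114 113  56  32  27  28  21  10  13  11  27  61  56  59]
 [113 113 113 105  33  31  31  23  13  16  13  54  59  64  64]
 [113 112 113  95  74  35  33  27  17  19  41  65  64  64  64]
 [113 113 110  86  83  79  41  28  27  48  46  65  65  65  65]
 [112 112 112  83  83  82  81  81  79  78  67  65  64  64 109]]
[ 5.33157e+02  4.05270e+01  3.90000e-02 -2.33000e-01  1.31000e-01
  4.03000e-01  4.40000e-02] 88.07935583827411
[ 5.3277e+02  4.0865e+01  3.4000e-02 -1.1100e-01 -9.0000e-03] 47.926486557358366
[ 5.34934e+02  4.02640e+01  5.80000e-02  1.64000e-01 -8.60000e-02] 39.966970927006216
```

Request:
step_arm(motion=[{"claw": 85,"delta_pos": [0,0,0],"turn": 0.09},{"claw": 85,"delta_pos": [0,0,0],"turn": 0.09},{"claw": 85,"delta_pos": [21,-31.7,0],"turn": 0},{"claw": 85,"delta_pos": [21,-31.7,0],"turn": 0},{"claw": 85,"delta_pos": [21,-31.7,0],"turn": 0},{"claw": 85,"delta_pos": [21,-31.7,0],"turn": 0},{"claw": 85,"delta_pos": [21,-31.7,0],"turn": 0},{"claw": 85,"delta_pos": [21,-31.7,0],"turn": 0}], force=50)

```text
clock: 1.07
eef_pos: [255.9, -412.8, 239.4]
tcp_rot: [3.141, -0.0, 0.041]
contact_force: [1.2, -0.6, 0.4]
opening: 0.996
grasp_force: 0.0
```

Request:
step_arm(motion=[{"claw": 85,"delta_pos": [21,-31.7,0],"turn": 0},{"claw": 85,"delta_pos": [21,-31.7,0],"turn": 0},{"claw": 85,"delta_pos": [21,-31.7,0],"turn": 0},{"claw": 85,"delta_pos": [21,-31.7,0],"turn": 0},{"claw": 85,"delta_pos": [21,-31.7,0],"turn": 0},{"claw": 85,"delta_pos": [21,-31.7,0],"turn": 0},{"claw": 85,"delta_pos": [21,-31.7,0],"turn": 0},{"claw": 85,"delta_pos": [21,-31.7,0],"turn": 0}])

```text
clock: 1.73
eef_pos: [413.4, -152.3, 239.6]
tcp_rot: [3.141, -0.001, 0.042]
contact_force: [0.3, -0.8, -0.1]
opening: 0.995
grasp_force: 0.0
```

Request:
step_arm(motion=[{"claw": 85,"delta_pos": [21,-31.7,0],"turn": 0},{"claw": 85,"delta_pos": [21,-31.7,0],"turn": 0},{"claw": 85,"delta_pos": [21,-31.7,0],"turn": 0},{"claw": 85,"delta_pos": [21,-31.7,0],"turn": 0},{"claw": 85,"delta_pos": [21,-31.7,0],"turn": 0},{"claw": 85,"delta_pos": [10,-15,0],"turn": 0},{"claw": 85,"delta_pos": [0,0,0],"turn": 0},{"claw": 85,"delta_pos": [0,0,0],"turn": 0}])

```text
clock: 2.4
eef_pos: [520.4, 24.9, 239.1]
tcp_rot: [3.141, 0.0, 0.044]
contact_force: [-0.4, -0.8, 0.3]
opening: 0.994
grasp_force: 0.0
```

Request:
step_arm(motion=[{"claw": 85,"delta_pos": [6.6,-7.5,20],"turn": 0},{"claw": 85,"delta_pos": [6.6,-7.5,30],"turn": 0},{"claw": 85,"delta_pos": [0,0,30],"turn": 0},{"claw": 70,"delta_pos": [0,0,30],"turn": 0},{"claw": 60,"delta_pos": [0,0,25],"turn": 0},{"claw": 50,"delta_pos": [0,0,16],"turn": 0},{"claw": 45,"delta_pos": [0,0,10],"turn": 0},{"claw": 45,"delta_pos": [0,0,0],"turn": 0}])

```text
clock: 3.07
eef_pos: [531.2, 38.6, 76.6]
tcp_rot: [3.141, 0.004, 0.041]
contact_force: [-0.2, 0.4, -0.3]
opening: 0.525
grasp_force: 0.0
```

```bash
python3 - <<'E'
from h import *
a=grab_frame("top");b=grab_frame("side")
crop(b,"pics/s2.png",285,120,120,100,6)
E
```

```text
(no output)
```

View pics/s2.png

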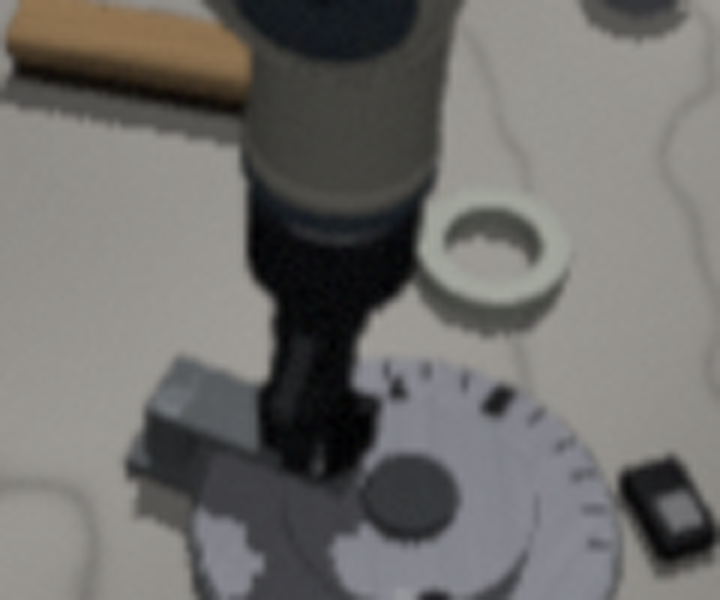

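The gripper straddles the knob, at crop (320,430). Closing.

Request:
step_arm(motion=[{"claw": 35,"delta_pos": [1.5,-1.5,0],"turn": 0},{"claw": 25,"delta_pos": [0,0,0],"turn": 0},{"claw": 18,"delta_pos": [0,0,0],"turn": 0},{"claw": 5,"delta_pos": [0,0,0],"turn": 0},{"claw": 5,"delta_pos": [0,0,0],"turn": 0},{"claw": 5,"delta_pos": [0,0,0],"turn": 0}], force=50)

```text
clock: 3.67
eef_pos: [535.3, 43.4, 79.9]
tcp_rot: [-3.139, -0.003, 0.041]
contact_force: [-2.7, 14.8, 8.4]
opening: 0.155
grasp_force: 48.9
```

Request:
step_arm(motion=[{"claw": 5,"delta_pos": [0,-2,0],"turn": 0},{"claw": 5,"delta_pos": [0,0,0],"turn": 0}])

```text
clock: 3.83
eef_pos: [535.3, 43.7, 79.8]
tcp_rot: [3.142, -0.002, 0.043]
contact_force: [-1.0, 0.8, 9.8]
opening: 0.154
grasp_force: 49.3
```

Request:
step_arm(motion=[{"claw": 5,"delta_pos": [0,0,-2],"turn": -0.08},{"claw": 5,"delta_pos": [0,0,0],"turn": -0.08},{"claw": 5,"delta_pos": [0,0,0],"turn": -0.08},{"claw": 5,"delta_pos": [0,0,0],"turn": -0.08},{"claw": 5,"delta_pos": [0,0,0],"turn": 0}])

```text
clock: 4.25
eef_pos: [535.1, 44.3, 80.0]
tcp_rot: [-3.141, -0.002, 0.367]
contact_force: [5.0, 7.7, -13.7]
opening: 0.154
grasp_force: 52.2
```

Request:
step_arm(motion=[{"claw": 5,"delta_pos": [1,-0.5,1],"turn": -0.1},{"claw": 5,"delta_pos": [0,0,0],"turn": -0.1},{"claw": 5,"delta_pos": [0,0,0],"turn": -0.1},{"claw": 5,"delta_pos": [0,0,0],"turn": -0.1},{"claw": 5,"delta_pos": [0,0,0],"turn": -0.1},{"claw": 5,"delta_pos": [0,0,0],"turn": -0.1},{"claw": 5,"delta_pos": [0,0,0],"turn": -0.1},{"claw": 5,"delta_pos": [0,0,0],"turn": 0}])

```text
clock: 4.92
eef_pos: [534.4, 45.4, 79.9]
tcp_rot: [-3.14, -0.001, 1.068]
contact_force: [-4.0, 9.0, 4.2]
opening: 0.15
grasp_force: 54.7
```

Request:
step_arm(motion=[{"claw": 40,"delta_pos": [0,0,0],"turn": 0},{"claw": 40,"delta_pos": [0,0,0],"turn": 0},{"claw": 40,"delta_pos": [0,0,0],"turn": 0},{"claw": 5,"delta_pos": [0,0,0],"turn": 0},{"claw": 5,"delta_pos": [0,0,0],"turn": 0},{"claw": 5,"delta_pos": [0,0,0],"turn": 0},{"claw": 5,"delta_pos": [0,0,0],"turn": 0},{"claw": 5,"delta_pos": [0,0,0],"turn": 0}])

```text
clock: 5.58
eef_pos: [533.9, 44.6, 79.6]
tcp_rot: [-3.139, 0.0, 1.061]
contact_force: [-7.2, 5.0, 9.3]
opening: 0.15
grasp_force: 49.5
```

Request:
step_arm(motion=[{"claw": 5,"delta_pos": [0,0,0],"turn": -0.1},{"claw": 5,"delta_pos": [0,0,0],"turn": -0.1},{"claw": 5,"delta_pos": [0,0,0],"turn": -0.1},{"claw": 5,"delta_pos": [0,0,0],"turn": -0.1},{"claw": 5,"delta_pos": [0,0,0],"turn": -0.1},{"claw": 5,"delta_pos": [0,0,0],"turn": -0.1},{"claw": 5,"delta_pos": [0,0,0],"turn": 0}])

```text
clock: 6.17
eef_pos: [533.3, 44.8, 79.6]
tcp_rot: [-3.138, -0.001, 1.667]
contact_force: [-8.3, 6.1, 12.0]
opening: 0.157
grasp_force: 49.9
```

Request:
step_arm(motion=[{"claw": 5,"delta_pos": [1,-1,-1],"turn": -0.1},{"claw": 5,"delta_pos": [0,0,0],"turn": -0.1},{"claw": 5,"delta_pos": [0,0,0],"turn": -0.1},{"claw": 5,"delta_pos": [0,0,0],"turn": -0.1},{"claw": 5,"delta_pos": [0,0,0],"turn": -0.06},{"claw": 5,"delta_pos": [0,0,0],"turn": 0}])

```text
clock: 6.67
eef_pos: [532.7, 44.8, 79.7]
tcp_rot: [-3.139, -0.001, 2.124]
contact_force: [-2.9, -0.2, -2.5]
opening: 0.154
grasp_force: 51.3
```

Request:
step_arm(motion=[{"claw": 50,"delta_pos": [0,0,0],"turn": 0},{"claw": 50,"delta_pos": [0,0,0],"turn": 0},{"claw": 60,"delta_pos": [0,0,0],"turn": 0},{"claw": 70,"delta_pos": [0,0,-20],"turn": 0},{"claw": 85,"delta_pos": [0,0,-30],"turn": 0},{"claw": 85,"delta_pos": [0,0,-30],"turn": 0},{"claw": 85,"delta_pos": [0,0,0],"turn": 0}])

```text
clock: 7.25
eef_pos: [537.5, 45.3, 165.7]
tcp_rot: [3.134, 0.004, 2.121]
contact_force: [1.0, 0.4, 0.8]
opening: 0.996
grasp_force: 0.0
```

```bash
python3 - <<'E'
from fit import *
a=grab_frame("top");b=grab_frame("side")
print(sense()["qpos"])
B=[((326,178),(26,26))]
r=fitknob((b,),[534,42,2.14],B,60);print(r.x.round(3),r.fun)
A=lambda d:round(float(np.arctan2(d[1],d[0])),3)
crop(b,"pics/s3.png",285,165,135,120,5)
# model overlay of the dial at hypothesised pivot
im=b["img"][:,:,::-1].copy(); im=cv2.resize(im,None,fx=5,fy=5,interpolation=cv2.INTER_CUBIC)
cv2.imwrite("pics/s3.png",im[165*5:285*5,295*5:415*5])
E
```

```text
[ 8.12330536e-02  3.06678496e-01  1.89597893e+00 -1.10604859e-05
  9.35185674e-01 -4.68936532e-01]
[5.33469e+02 4.22190e+01 1.98500e+00 2.33000e-01 5.37000e-01] 25.71707560341594
```

View pics/s3.png

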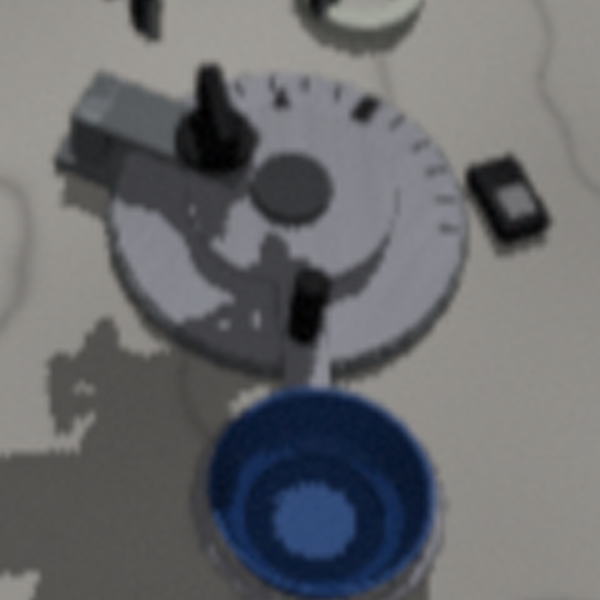

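Request:
step_arm(motion=[{"claw": 85,"delta_pos": [0,0,0],"turn": 0.083},{"claw": 85,"delta_pos": [0,0,0],"turn": 0.083},{"claw": 85,"delta_pos": [-29,10.3,0],"turn": 0},{"claw": 85,"delta_pos": [-29,10.3,0],"turn": 0},{"claw": 85,"delta_pos": [-29,10.3,0],"turn": 0},{"claw": 85,"delta_pos": [-29,10.3,0],"turn": 0},{"claw": 70,"delta_pos": [0,0,0],"turn": 0},{"claw": 60,"delta_pos": [0,0,0],"turn": 0}])

```text
clock: 8.02
eef_pos: [615.6, -48.1, 158.6]
tcp_rot: [-3.14, -0.001, 1.953]
contact_force: [0.3, 0.8, -0.3]
opening: 0.741
grasp_force: 0.0
```

Request:
step_arm(motion=[{"claw": 60,"delta_pos": [-2.7,2.6,30],"turn": 0},{"claw": 60,"delta_pos": [0,0,30],"turn": 0},{"claw": 60,"delta_pos": [0,0,20],"turn": 0},{"claw": 60,"delta_pos": [0,0,12],"turn": 0},{"claw": 40,"delta_pos": [0,0,0],"turn": 0},{"claw": 30,"delta_pos": [0,0,0],"turn": 0}], force=25)

```text
clock: 8.52
eef_pos: [618.4, -48.0, 67.9]
tcp_rot: [-3.14, -0.001, 1.956]
contact_force: [1.5, -0.5, 0.2]
opening: 0.428
grasp_force: 0.0
```

Request:
step_arm(motion=[{"claw": 10,"delta_pos": [0,0,0],"turn": 0},{"claw": 10,"delta_pos": [0,0,0],"turn": 0},{"claw": 10,"delta_pos": [0,0,0],"turn": 0}])

```text
clock: 8.77
eef_pos: [619.7, -48.4, 69.6]
tcp_rot: [3.14, 0.001, 1.956]
contact_force: [-1.0, 0.9, 1.7]
opening: 0.226
grasp_force: 25.9
```

Request:
step_arm(motion=[{"claw": 10,"delta_pos": [0.17,-5.7,0],"turn": 0.06},{"claw": 10,"delta_pos": [0.17,-5.7,0],"turn": 0.06},{"claw": 10,"delta_pos": [0.17,-5.7,0],"turn": 0.06},{"claw": 10,"delta_pos": [0.17,-5.7,0],"turn": 0.06},{"claw": 10,"delta_pos": [0.17,-5.7,0],"turn": 0.06},{"claw": 10,"delta_pos": [0.17,-5.7,0],"turn": 0.06},{"claw": 10,"delta_pos": [0.17,-5.7,0],"turn": 0.06},{"claw": 10,"delta_pos": [0.17,-5.7,0],"turn": 0.06}])

```text
clock: 9.43
eef_pos: [575.4, -55.5, 69.6]
tcp_rot: [3.138, 0.0, 1.473]
contact_force: [0.8, -0.5, 2.3]
opening: 0.225
grasp_force: 26.1
```

Request:
step_arm(motion=[{"claw": 10,"delta_pos": [0.1,-3.8,0],"turn": 0.04},{"claw": 10,"delta_pos": [0.1,-3.8,0],"turn": 0.04},{"claw": 10,"delta_pos": [0,0,0],"turn": 0}])

```text
clock: 9.68
eef_pos: [566.9, -54.4, 69.6]
tcp_rot: [3.14, 0.0, 1.394]
contact_force: [-2.3, -2.8, 4.3]
opening: 0.227
grasp_force: 26.3
```

```bash
python3 - <<'E'
from fit import *
b=grab_frame("side")
crop(b,"pics/s4.png",320,170,75,60,10)
E
```

```text
(no output)
```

View pics/s4.png

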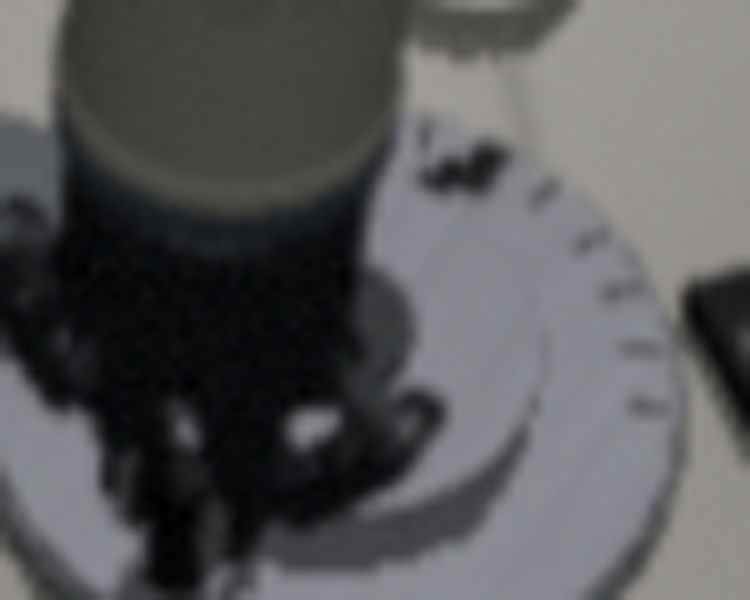

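```bash
python3 - <<'E'
from fit import *
from scipy.optimize import least_squares
a=grab_frame("top");b=grab_frame("side")
T=lambda p:(250+p[0]/5,120+p[1]/5); S=lambda p:(295+p[0]/5,165+p[1]/5); S4=lambda p:(320+(p[0]-4.5)/10,170+(p[1]-4.5)/10)
top=[(203,124),(168,132),(137,155),(108,180),(88,210),(82,247),(70,290),(68,318),(80,355),(98,386),(123,412)]
kt=[-5,-4,-3,-2,-1,0,1,2,3,4,5]
side=[(307,85),(337,92),(367,108),(397,122),(420,145),(432,170),(442,200),(447,229)]; ks=[2,1,0,-1,-2,-3,-4,-5]
s4=[(427,133),(480,165),(543,193),(592,242),(622,291),(641,348),(648,407)]; k4=[1,0,-1,-2,-3,-4,-5]
for f,L,k,M,n in((a,top,kt,T,"top"),(b,side,ks,S,"side"),(b,s4,k4,S4,"s4")):
    P=np.array([unproj(f,M(p),16)[:2] for p in L]);k=np.array(k)
    m=lambda p:np.c_[p[0]+p[2]*np.cos(p[3]+.22*k),p[1]+p[2]*np.sin(p[3]+.22*k)]
    for loss in("linear","soft_l1"):
        r=least_squares(lambda p:(m(p)-P).ravel(),[583,38,92,1.35],loss=loss);print(n,r.x.round(3))
    print((P-m(r.x)).round(1).tolist())
# direct bar/pointer positions now
for z,p in((16,(487,165)),(29,(433,183)),(29,(425,175))): print(z,p,unproj(b,S4(p),z))
E
```

```text
top [580.239  35.978  95.409   1.322]
top [580.3    36.415  95.314   1.32 ]
[[0.1, 0.2], [2.2, 0.0], [-0.2, -0.5], [-0.0, 0.5], [0.3, -0.1], [-1.2, -4.5], [-4.9, -1.2], [0.2, 1.3], [-0.6, 0.3], [0.2, 0.3], [1.2, 0.3]]
side [585.824  40.628  93.886   1.319]
side [585.695  40.623  94.084   1.318]
[[0.8, 0.0], [-0.8, -0.1], [-0.3, -2.3], [0.6, 1.3], [1.2, 1.0], [-1.4, 0.5], [-0.9, -0.9], [0.6, -0.3]]
s4 [585.143  40.278  95.207   1.337]
s4 [584.641  40.705  95.396   1.331]
[[0.4, 0.4], [-1.5, -2.9], [-0.0, 1.0], [1.4, -0.2], [-0.0, 0.3], [-0.4, -0.1], [0.0, -0.0]]
16 (487, 165) [607.88073139 131.25248464  16.        ]
29 (433, 183) [595.72783182 108.88027026  29.        ]
29 (425, 175) [592.57853269 110.90594359  29.        ]
```

Request:
step_arm(motion=[{"claw": 10,"delta_pos": [0.1,-3.8,0],"turn": 0.04},{"claw": 10,"delta_pos": [0.1,-3.3,0],"turn": 0.035},{"claw": 10,"delta_pos": [0,0,0],"turn": 0},{"claw": 10,"delta_pos": [0,0,0],"turn": 0}])

```text
clock: 10.17
eef_pos: [560.4, -53.0, 69.5]
tcp_rot: [3.14, 0.0, 1.321]
contact_force: [-3.1, -3.1, 7.7]
opening: 0.22
grasp_force: 26.6
```

Request:
step_arm(motion=[{"claw": 30,"delta_pos": [0,0,0],"turn": 0},{"claw": 50,"delta_pos": [0,0,0],"turn": 0},{"claw": 60,"delta_pos": [0,0,0],"turn": 0},{"claw": 60,"delta_pos": [0,0,-35],"turn": 0},{"claw": 60,"delta_pos": [0,0,-35],"turn": 0},{"claw": 60,"delta_pos": [-35,0,-20],"turn": 0},{"claw": 60,"delta_pos": [-40,0,0],"turn": 0},{"claw": 60,"delta_pos": [-40,0,0],"turn": 0}])

```text
clock: 10.83
eef_pos: [532.6, -164.8, 160.3]
tcp_rot: [3.138, 0.0, 1.323]
contact_force: [0.0, -0.6, -0.5]
opening: 0.702
grasp_force: 0.0
```

Request:
step_arm(motion=[{"claw": 60,"delta_pos": [-40,0,0],"turn": 0},{"claw": 60,"delta_pos": [-40,0,0],"turn": 0},{"claw": 60,"delta_pos": [0,0,0],"turn": 0}])

```text
clock: 11.08
eef_pos: [510.5, -247.2, 158.7]
tcp_rot: [3.14, 0.002, 1.318]
contact_force: [-0.2, 0.6, -0.4]
opening: 0.705
grasp_force: 0.0
```

```bash
python3 - <<'E'
from fit import *
a=grab_frame("top");b=grab_frame("side")
f=lambda im,u,v,w,h,s:cv2.resize(im["img"][v:v+h,u:u+w,::-1],None,fx=s,fy=s,interpolation=cv2.INTER_CUBIC)
x=f(a,255,140,40,60,10); y=f(b,335,170,40,60,10)
cv2.imwrite("pics/c5.png",np.hstack([x,y]))
E
```

```text
(no output)
```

View pics/c5.png

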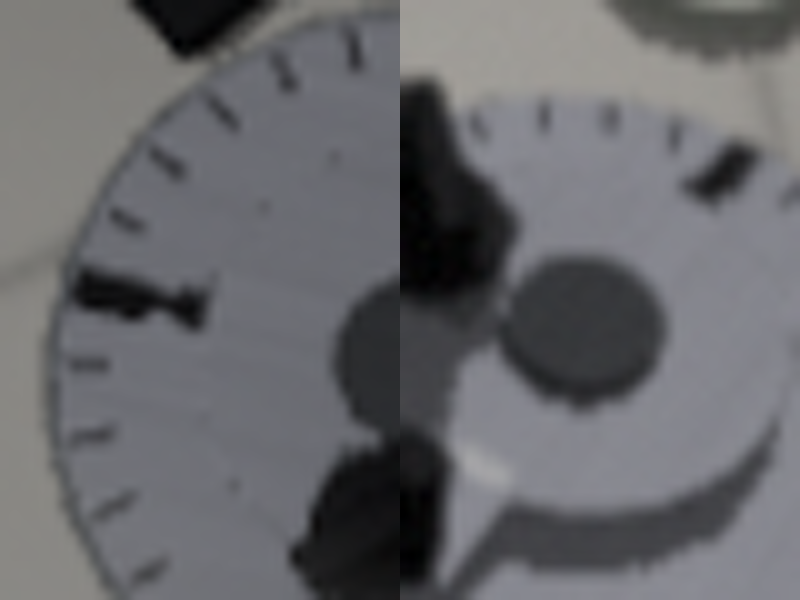

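```bash
cat > ptr.py <<'E'
from fit import *
def quad(x,y,a,r0,r1,w0,w1,z):
    d=np.array([np.cos(a),np.sin(a)]);n=np.array([-d[1],d[0]]);c=np.array([x,y])
    return np.array([[*(c+d*r+n*s*w/2),z] for r,w in((r0,w0),(r1,w1)) for s in(-1,1)])
a=grab_frame("top");b=grab_frame("side")
def run(fs,bx):
    tg=[soft(f,o,sh,85 if f is a else 100,20) for f,(o,sh) in zip(fs,bx)]
    def c(p):
        parts=[quad(p[0],p[1],p[2],80,102,12,12,16),np.vstack([quad(p[0],p[1],p[2]+p[3],p[4],80,10,4.5,z) for z in(25,29)])]
        return sum(((sil(f,parts,p[5+2*i:7+2*i],np.array(o),sh,10)-t)**2).sum() for i,(f,(o,sh),t) in enumerate(zip(fs,bx,tg)))+.2*(p[5:]**2).sum()+.01*((p[0]-582.5)**2+(p[1]-38)**2)
    best=None
    for d in(-.04,0,.04):
        s=np.array([582.5,38,1.33,d,62]+[0]*2*len(fs)); n=len(s)
        sx=np.vstack([s]+[s+np.eye(n)[i]*([3,3,.05,.05,4]+[1]*2*len(fs))[i] for i in range(n)])
        r=minimize(c,s,method="Nelder-Mead",options=dict(initial_simplex=sx,maxiter=1500,xatol=.002,fatol=.002))
        if best is None or r.fun<best.fun: best=r
    print(best.x.round(3),round(best.fun,2))
A=((260,165),(10,18)); B=((361,182),(11,12))
run((a,),(A,));run((b,),(B,));run((a,b),(A,B))
E
python3 ptr.py
```

```text
[5.83033e+02 3.74790e+01 1.33200e+00 7.00000e-03 6.44850e+01 3.00000e-02
 2.29000e-01] 4.97
[ 5.82854e+02  3.79260e+01  1.31600e+00 -4.00000e-02  7.38800e+01
 -6.10000e-02 -2.29000e-01] 3.94
[ 5.81881e+02  3.65800e+01  1.33300e+00 -1.10000e-02  6.76760e+01
  2.07000e-01 -3.20000e-02  1.33900e+00 -9.47000e-01] 13.69
```

Request:
step_arm(motion=[{"claw": 60,"delta_pos": [0,0,0],"turn": -0.115},{"claw": 60,"delta_pos": [0,0,0],"turn": -0.115},{"claw": 60,"delta_pos": [0,0,0],"turn": -0.115},{"claw": 60,"delta_pos": [0,0,0],"turn": -0.115},{"claw": 60,"delta_pos": [0,0,0],"turn": -0.115},{"claw": 60,"delta_pos": [0,0,0],"turn": -0.115},{"claw": 60,"delta_pos": [0,0,0],"turn": -0.115}])

```text
clock: 11.87
eef_pos: [512.2, -239.6, 158.2]
tcp_rot: [3.142, -0.0, 2.134]
contact_force: [0.3, 0.6, -0.6]
opening: 0.702
grasp_force: 0.0
```

Request:
step_arm(motion=[{"claw": 60,"delta_pos": [29.5,21.4,0],"turn": 0},{"claw": 60,"delta_pos": [29.5,21.4,0],"turn": 0},{"claw": 60,"delta_pos": [29.5,21.4,0],"turn": 0},{"claw": 60,"delta_pos": [29.5,21.4,0],"turn": 0},{"claw": 60,"delta_pos": [29.5,21.4,0],"turn": 0},{"claw": 60,"delta_pos": [29.5,21.4,0],"turn": 0},{"claw": 60,"delta_pos": [29.5,21.4,0],"turn": 0},{"claw": 60,"delta_pos": [29.5,21.4,0],"turn": 0}])

```text
clock: 12.53
eef_pos: [532.3, 52.9, 158.4]
tcp_rot: [3.141, -0.0, 2.128]
contact_force: [0.9, 0.0, 0.5]
opening: 0.704
grasp_force: 0.0
```

Request:
step_arm(motion=[{"claw": 60,"delta_pos": [0,0,0],"turn": 0},{"claw": 60,"delta_pos": [0,0,0],"turn": 0}])

```text
clock: 12.7
eef_pos: [532.5, 52.7, 158.3]
tcp_rot: [3.142, -0.0, 2.131]
contact_force: [0.2, -0.1, -0.5]
opening: 0.7
grasp_force: 0.0
```

Request:
step_arm(motion=[{"claw": 60,"delta_pos": [-7.5,-4,20],"turn": 0},{"claw": 50,"delta_pos": [0,0,25],"turn": 0},{"claw": 45,"delta_pos": [0,0,20],"turn": 0},{"claw": 40,"delta_pos": [0,0,12],"turn": 0},{"claw": 30,"delta_pos": [0,0,0],"turn": 0},{"claw": 20,"delta_pos": [0,0,0],"turn": 0}], force=50)

```text
clock: 13.2
eef_pos: [532.8, 40.6, 80.9]
tcp_rot: [-3.14, -0.001, 2.126]
contact_force: [0.6, 0.6, 1.3]
opening: 0.237
grasp_force: 0.0
```

Request:
step_arm(motion=[{"claw": 5,"delta_pos": [0,0,0],"turn": 0},{"claw": 5,"delta_pos": [0,0,0],"turn": 0},{"claw": 5,"delta_pos": [0,0,0],"turn": 0}])

```text
clock: 13.45
eef_pos: [534.3, 41.3, 81.9]
tcp_rot: [3.139, 0.001, 2.126]
contact_force: [4.4, 3.2, -12.6]
opening: 0.151
grasp_force: 53.7
```

Request:
step_arm(motion=[{"claw": 5,"delta_pos": [1.5,0,1],"turn": 0.1},{"claw": 5,"delta_pos": [0,0,0],"turn": 0.1},{"claw": 5,"delta_pos": [0,0,0],"turn": 0.1},{"claw": 5,"delta_pos": [0,0,0],"turn": 0.1},{"claw": 5,"delta_pos": [0,0,0],"turn": 0.1},{"claw": 5,"delta_pos": [0,0,0],"turn": 0.1},{"claw": 5,"delta_pos": [0,0,0],"turn": 0.1},{"claw": 5,"delta_pos": [0,0,0],"turn": 0.1}])

```text
clock: 14.12
eef_pos: [532.4, 41.3, 81.8]
tcp_rot: [3.141, 0.001, 1.322]
contact_force: [-4.3, -4.3, 4.8]
opening: 0.151
grasp_force: 56.3
```

Request:
step_arm(motion=[{"claw": 5,"delta_pos": [0,0,0],"turn": 0.1},{"claw": 5,"delta_pos": [0,0,0],"turn": 0.1},{"claw": 5,"delta_pos": [0,0,0],"turn": 0.1},{"claw": 5,"delta_pos": [0,0,0],"turn": 0.1},{"claw": 5,"delta_pos": [0,0,0],"turn": 0.1},{"claw": 5,"delta_pos": [0,0,0],"turn": 0.1},{"claw": 5,"delta_pos": [0,0,0],"turn": 0.1},{"claw": 5,"delta_pos": [0,0,0],"turn": 0.1}])

```text
clock: 14.78
eef_pos: [530.9, 42.5, 81.7]
tcp_rot: [-3.14, 0.002, 0.521]
contact_force: [-9.4, 3.2, 11.4]
opening: 0.146
grasp_force: 57.0
```

```bash
python3 -c "
from rig import *
s=sense();print(s['wrist_torque'],s['qpos'],s['contact_force'])"
```

```text
[0.97598169 1.78237664 0.26429306] [7.65008530e-02 4.20876991e-01 1.95235404e+00 1.22848805e-03
 7.71118226e-01 1.12564337e+00] [-9.42395242  3.24272929 11.37037111]
```

Request:
step_arm(motion=[{"claw": 5,"delta_pos": [0,0,-0.5],"turn": 0.1},{"claw": 5,"delta_pos": [0,0,0],"turn": 0.1},{"claw": 5,"delta_pos": [0,0,0],"turn": 0.1},{"claw": 5,"delta_pos": [0,0,0],"turn": 0.1},{"claw": 5,"delta_pos": [0,0,0],"turn": 0}], force=80)

```text
clock: 15.2
eef_pos: [530.6, 43.5, 81.8]
tcp_rot: [-3.139, 0.003, 0.119]
contact_force: [-8.2, 9.8, 6.4]
opening: 0.141
grasp_force: 80.4
```

```bash
python3 -c "
from rig import *
s=sense();print(s['wrist_torque'],s['tcp_rot'],s['contact_force'])"
```

```text
[ 1.85421367  1.555918   -0.13913366] [-3.13911615e+00  3.09296490e-03  1.18502700e-01] [-8.18379673  9.81015825  6.35733981]
```

Request:
step_arm(motion=[{"claw": 5,"delta_pos": [0,0,0],"turn": 0.05},{"claw": 5,"delta_pos": [0,0,0],"turn": 0.04},{"claw": 5,"delta_pos": [0,0,0],"turn": 0.03},{"claw": 5,"delta_pos": [0,0,0],"turn": 0}])

```text
clock: 15.53
eef_pos: [530.7, 43.7, 81.9]
tcp_rot: [-3.139, 0.003, 0.003]
contact_force: [-8.9, 11.2, 6.6]
opening: 0.141
grasp_force: 80.3
```

```bash
python3 -c "
from rig import *
s=sense();print(s['wrist_torque'],s['tcp_rot'],s['contact_force'])"
```

```text
[ 2.17175237  1.52080799 -0.02846878] [-3.13921269e+00  3.18227857e-03  3.06657104e-03] [-8.88832599 11.15427351  6.56331188]
```

Request:
step_arm(motion=[{"claw": 5,"delta_pos": [0,0,0],"turn": 0.04},{"claw": 5,"delta_pos": [0,0,0],"turn": 0.04},{"claw": 5,"delta_pos": [0,0,0],"turn": 0}])

```text
clock: 15.78
eef_pos: [530.7, 43.9, 81.9]
tcp_rot: [-3.139, 0.003, -0.078]
contact_force: [-8.8, 12.4, 6.3]
opening: 0.142
grasp_force: 80.3
```

```bash
python3 -c "
from rig import *
s=sense();print(s['wrist_torque'],s['tcp_rot'],s['contact_force'])"
```

```text
[ 2.3294956   1.51049843 -0.04548262] [-3.13919518  0.00340692 -0.0775682 ] [-8.81651355 12.40761536  6.32021467]
```

Request:
step_arm(motion=[{"claw": 5,"delta_pos": [0,0,0],"turn": 0.04},{"claw": 5,"delta_pos": [0,0,0],"turn": 0.04},{"claw": 5,"delta_pos": [0,0,0],"turn": 0}])

```text
clock: 16.03
eef_pos: [530.8, 43.8, 81.9]
tcp_rot: [-3.14, 0.003, -0.153]
contact_force: [-9.4, 12.3, 6.9]
opening: 0.149
grasp_force: 94.8
```

```bash
python3 -c "
from rig import *
s=sense();print(s['wrist_torque'],s['tcp_rot'],s['contact_force'])"
```

```text
[2.43290293 1.43625597 2.09599272] [-3.14048495e+00  3.12114459e-03 -1.53374407e-01] [-9.39933446 12.29141766  6.86047504]
```

Request:
step_arm(motion=[{"claw": 5,"delta_pos": [0,0,0],"turn": 0},{"claw": 40,"delta_pos": [0,0,0],"turn": 0},{"claw": 40,"delta_pos": [0,0,0],"turn": 0},{"claw": 50,"delta_pos": [0,0,0],"turn": 0},{"claw": 60,"delta_pos": [0,0,-25],"turn": 0},{"claw": 60,"delta_pos": [0,0,-35],"turn": 0},{"claw": 60,"delta_pos": [0,0,-35],"turn": 0},{"claw": 60,"delta_pos": [-40,0,0],"turn": 0}])

```text
clock: 16.7
eef_pos: [503.6, 48.2, 183.7]
tcp_rot: [-3.138, -0.018, -0.155]
contact_force: [0.9, 0.8, 1.3]
opening: 0.705
grasp_force: 0.0
```

Request:
step_arm(motion=[{"claw": 60,"delta_pos": [-40,0,0],"turn": 0},{"claw": 60,"delta_pos": [0,40,0],"turn": 0},{"claw": 60,"delta_pos": [0,40,0],"turn": 0},{"claw": 60,"delta_pos": [0,40,0],"turn": 0},{"claw": 60,"delta_pos": [0,40,0],"turn": 0},{"claw": 60,"delta_pos": [0,40,0],"turn": 0},{"claw": 60,"delta_pos": [0,40,0],"turn": 0},{"claw": 60,"delta_pos": [0,0,0],"turn": 0}])

```text
clock: 17.37
eef_pos: [416.5, -189.0, 176.9]
tcp_rot: [3.139, -0.003, -0.159]
contact_force: [-0.0, -0.4, 0.0]
opening: 0.703
grasp_force: 0.0
```

```bash
python3 ptr.py; python3 - <<'E'
from fit import *
a=grab_frame("top");b=grab_frame("side")
B=[((283,178),(28,24)),((326,178),(26,26))]
for fs,bb in(((a,b),B),((a,),B[:1]),((b,),B[1:])):
    r=fitknob(fs,[532,40,.0],bb,60);print(r.x.round(3),r.fun)
x=cv2.resize(a["img"][140:240,250:350,::-1],None,fx=4,fy=4,interpolation=cv2.INTER_CUBIC)
y=cv2.resize(b["img"][165:265,310:410,::-1],None,fx=4,fy=4,interpolation=cv2.INTER_CUBIC)
cv2.imwrite("pics/c6.png",np.hstack([x,y]))
E
```

```text
[ 5.81951e+02  3.79100e+01  1.32700e+00 -1.00000e-03  6.37970e+01
 -5.30000e-02 -5.00000e-03] 4.39
[ 5.81955e+02  3.62120e+01  1.32200e+00 -4.20000e-02  7.57310e+01
  4.85000e-01 -4.53000e-01] 3.65
[ 5.81438e+02  3.68960e+01  1.32800e+00 -7.00000e-03  6.77780e+01
  1.25000e-01 -9.70000e-02  1.34500e+00 -8.59000e-01] 13.52
[ 5.34118e+02  4.06400e+01 -7.10000e-02 -3.23000e-01  4.25000e-01
  4.76000e-01  5.30000e-02] 49.0367119475503
[ 5.32653e+02  4.09490e+01 -4.90000e-02 -1.77000e-01  4.40000e-02] 16.59772622613001
[ 5.33592e+02  4.31350e+01 -2.45000e-01  8.50000e-02  2.71000e-01] 29.269325586919102
```

View pics/c6.png

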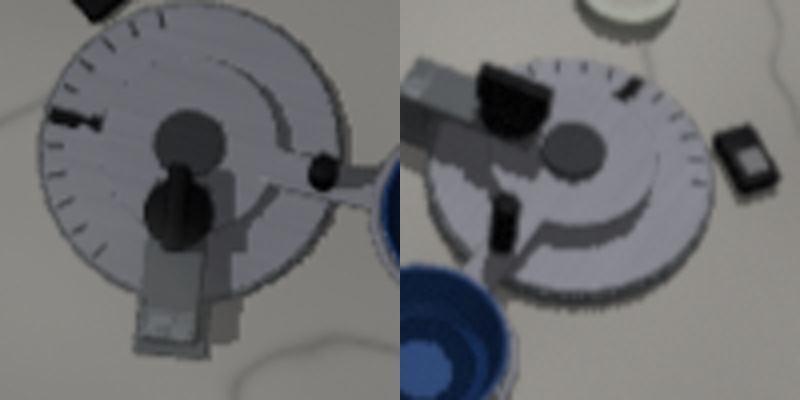

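The pointer is on the wide bar in both views, at crop (80,120) on the left and (628,88) on the right. The knob came up hard against its stop, and the gripper is clear of everything.

```bash
python3 -c "
from rig import *
print(sign_off())"
```

```text
the job is handed in; nothing more can be done
None
```

The bowl holder is re-clamped with its pointer on the middle of the wide bar (within about 0.01 rad by the top camera and robot readings; the side camera alone read 0.04 rad off). The knob was loosened by about 2.1 rad in two grips and tightened again until it hit its stop. Everything has been let go, and the job was handed in at about 17 s.

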